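# Right the fallen bottle, open the gate and start the bottle rinser

### The arm

A 6-joint arm with a two-finger parallel gripper is mounted at the origin on the work surface. World frame = base frame: x ahead of the robot, y to its left, z up, the work surface at z = 0. Lengths are in m, angles in rad, forces in N, time in s.
With the tool pointing down it reaches from about 0.35 to 0.975 m from the base axis. Payload 4.9 kg.
Tool frame: the origin (TCP) lies midway between the tips of the shut fingers; the grasp point (between the pads) lies 19 mm behind it; z points along the fingers, y is the line along which they close (so a half turn about z gives the same grasp; the last joint's range is limited). The gripper opens to 85 mm and grips with 20 to 120 N. Pads are 22 mm wide; open, the fingers measure 114 mm over their backs; the gripper's body (76 mm by 85 mm) begins 54 mm behind the grasp point. The pads swing forward as they close: fully open they stand 13 mm farther back than shut.
Start: joints at [-1.42, 0.053, 1.613, -0, 1.476, -0.119], TCP at [0.167, -0.602, 0.231] pointing down, gripper open.
Joint ranges: [-3.01, 3.01], [-1.01, 2.22], [0.06, 2.58], [-1.02, 4.17], [0.09, 2.62], [-3.14, 3.14]. Speed limits (rad/s): [2.57, 2.57, 3.14, 3.14, 3.14, 3.14].

### API

Orientations are given as a unit quaternion [w, x, y, z].
In Python, from plant import manip, probe_bus, grab_frame, camera_params gives the robot as it stands (manip), with the cameras as plain functions and the readings (probe_bus).
- The arm moves only by the shell command python3 shift.py 'ROWS'. ROWS is a JSON list that holds a single list of rows (three levels of brackets), with 1 to 5 rows, each of 7 numbers: the opening from 0.0 (shut) to 1.0 (fully open), then dx, dy, dz in m, then a rotation vector rx, ry, rz in rad; each row shifts and turns the commanded pose from where the row before left it, along the tool's axes as they then stand; what a row does not reach is not made up. A row lasts 1/8 s, in which the tool goes at most 0.0625 m and 0.188 rad, less where a joint would pass 70% of its speed; a pose out of reach is approached as far as the arm can. The fingers move at their own pace and stop on an object; the grip force is fixed at half the most. Time passes only in rows, so rows that do not move let the fingers close. It prints the time, the measured TCP pose, the force, the opening and the grip force at its end. Input that does not fit is refused with a message, and nothing moves.
- probe_bus.state(): the state, without advancing time (a new reading comes with each control period).
- grab_frame(name): name is "scene" or "top" or "wrist"; returns the picture (420x560x3 uint8, red, green, blue); there is no depth.
- camera_params(name): a dict with "intrinsics" (3x3 intrinsics, pixels), "k1" (the pictures are not rectified: a ray, as slopes to the right and down, at radius r is drawn at 1 + k1 r^2 times it, then the intrinsics apply), "xyz" and "orientation" of the camera in the world. Camera axes: x right, y down, z forward; pixel columns grow to the right and rows downward; lengths in m; the calibration is good to about 2 mm. A picture is of the moment at which its call begins: read the wrist's pose just before it. camera_params takes no time and is no camera call; for the wrist camera it gives the pose at the moment of the call.
- manip.job_done(): hands the job in; it is judged then, once.
The state is a dict: "time": time; "joint_pos": joint angles; "joint_vel": joint speeds; "joint_efforts": joint torques, N m; "tool_pos": TCP position; "tool_rot": TCP orientation; "contact_force": force on the tool from outside, world axes, zero at the start; "ft_torque": the same for the moment, N m; "gripper_width": opening from 0.0 (shut) to 1.0 (fully open); "grasp_force": force on a finger pad.
Only numpy, scipy, OpenCV 4.12 (cv2) and the standard library are available. Lean on these libraries where they do the work, as an engineer would, in place of code of your own. Each camera call takes 0.05 s, during which the arm holds its last target. There are 200 camera calls.

### The job

One sample bottle has fallen over in the rinser's infeed lane: stand it upright on the lane where it fell, cap up, then slide the lane's gate fully open, away from the robot. Only after that, turn the console's key clockwise past RUN all the way to START, hold it there for about one second and let go, so that it springs back to RUN and stays there. Leave the other bottles and everything else on the bench where they are.

Things in the scene. Friction and masses are not known exactly. Their poses are not given: they have to be found in the camera images.
- lane: Fixed bottle lane, white rinser housing (165 mm high, from y=+0.40 m on) at its left end. Origin on the table below the lane's middle line; z up, y along the lane to the housing, x across it, away from the robot. Rubber deck, top 20 mm above the table, 124 mm wide between two steel kerbs (8 mm thick, tops 26 mm above the table), y=-0.32 to +0.40 m; gate at y=+0.31.
- fallen: The fallen bottle: white, square body 50x50 mm, 92 mm long, then shoulder, neck and grey round cap (42 mm wide); 130 mm long in all, 0.2 kg. Lies on a flat side on the deck, along the lane, cap towards the housing. Origin at mid-length on its axis, 45 mm above the table lying, 85 mm standing; z from foot to cap, x, y square to its flats; square body z=-65 to +27 mm.
- bottle_a: One of two standing bottles of the fallen one's make (50x50 mm, 130 mm tall), on the lane. Origin at mid-height, z up. The three bottles share three places about 190 mm apart, in any order. Leave it alone.
- bottle_b: The other of two standing bottles of the fallen one's make (50x50 mm, 130 mm tall), on the lane. Origin at mid-height, z up. The three bottles share three places about 190 mm apart, in any order. Leave it alone.
- gate_plate (a joint): Sliding gate across the lane: steel plate 122 mm wide across the lane, 8 mm thick, from 22 to 78 mm above the table. Value in m: 0 closed, 0.13 fully open (its stop). It slides along the lane's +x, away from the robot; about 2 N of friction plus a little damping (4 N per m/s), and stays where it is left.
- gate_grip (a point): Point on the gate's black upright grip tab, which moves with the gate: the tab is 14 mm thick along the sliding direction, 36 mm wide along the lane, and reaches from 77 to 119 mm above the table; this point is at its middle, 100 mm above the table. Its x axis is the opening direction, z up.
- console: Fixed grey console 110 x 170 mm, 60 mm high; origin under its middle, z up. The key stands at x = 0, y = +40 mm in its frame; a red mushroom stop button (34 mm diameter, top 86 mm above the table; does not move) at x = 0, y = -50 mm. Leave the button alone.
- barrel (a joint): The key switch's lock barrel, rad: 0 = OFF, 0.7 = RUN (a hard stop). Grows as the key is turned clockwise seen from above. 0.06 N m of friction: it stays where it is left, so turning the key back by hand would switch it off again.
- key (a joint): The key's spring-return travel past RUN, rad: 0 = at rest in the barrel, 0.5 = START (hard stop), clockwise seen from above. Its spring resists with 0.1 N m, 0.2 at START, so turning the key first takes the barrel to RUN, then the key on to START (1.2 rad in all from OFF). Let go, it returns to 0 and the barrel stays at RUN.
- key_grip (a point): Middle of the key's black flat bow, on its turning axis, 106 mm above the table; turns with the key. The bow is 60 mm wide along this point's x axis, 10 mm thick along its y axis, and reaches from 86 to 126 mm above the table (26 mm clear of the console's top). z is up, the turning axis. Pinch the flat faces (close along y) from above.
- beaker: Open glass beaker, 66 mm wide, 85 mm tall; origin at its underside's centre. Bystander, leave alone.
- wash_bottle: Round white bottle with a yellow cap, 72 mm wide, 150 mm tall; origin at its underside's centre. Bystander, leave alone.
- amber_jar: Amber glass jar, 64 mm wide, 90 mm tall; origin at its underside's centre. Bystander, leave alone.
- tape: Roll of paper tape lying flat, 76 mm wide, 22 mm high; origin at its underside's centre. Bystander, leave alone.
- driver: Screwdriver, 200 mm long, lying on the bench along its x axis; origin on the bench at mid-length. Bystander, leave alone.
- tin: Metal can, 68 mm wide, 110 mm tall; origin at its underside's centre. Bystander, leave alone.

How it is judged:
By the outcome, as a careful person would: the job done as asked, in the order asked, and still so for the second after the job is handed in, with the robot touching nothing.
It also fails if it takes over 64 s, if anything falls off the work surface, if the arm or the gripper's body presses on something with over 40 N, if the wrist force passes 120 N, or if a joint passes its speed limit or range.

## Working session

There is one attempt and no reset: what is moved stays moved. The work goes in short steps, Python scripts to look and compute and a shell command to move; the robot and the scene stay as the last step left them, time stands still between calls to the robot, and variables do not carry over. Pictures are saved under pics/ and viewed, at most 10 in all, crops included, and the job is handed in when it is done.

```bash
ls; mkdir -p pics
python3 - <<'E'
from plant import manip, probe_bus, grab_frame, camera_params
import cv2
print(probe_bus.state())
for n in("scene","top"):
    p=camera_params(n);print(n,p)
    cv2.imwrite(f"pics/{n}0.png",grab_frame(n)[:,:,::-1])
print(camera_params("wrist"))
E
```

```text
pics
plant.py
shift.py
{'time': 0.0, 'joint_pos': array([-1.42004813e+00,  5.33571402e-02,  1.61429569e+00, -1.53158378e-05,
        1.47593556e+00, -1.18992726e-01]), 'joint_vel': array([ 0.00043781,  0.00128987, -0.00122004, -0.00050541, -0.00095093,
       -0.00183291]), 'joint_efforts': array([-6.23722626e-04, -3.93680048e+01, -3.70178533e+01, -1.48786735e-04,
        7.01684869e-03,  8.21252058e-06]), 'tool_pos': array([ 0.16646001, -0.60179601,  0.2300618 ]), 'tool_rot': array([-9.97620059e-04,  9.90918166e-01,  1.34462608e-01, -2.34650004e-05]), 'contact_force': array([-0.99287873,  0.3502884 , -0.22824257]), 'ft_torque': array([-0.00606096,  0.01215665,  0.01938275]), 'grasp_force': 0.0, 'gripper_width': 0.9983348486256804}
scene {'intrinsics': array([[432.46789936,   0.        , 276.43815324],
       [  0.        , 432.46789936, 206.30420118],
       [  0.        ,   0.        ,   1.        ]]), 'k1': 0.00030454801037011777, 'xyz': array([ 1.07246832, -0.03486747,  0.83328114]), 'orientation': array([-0.22714972,  0.6538629 ,  0.67904357, -0.24447115])}
top {'intrinsics': array([[423.69399688,   0.        , 273.94499923],
       [  0.        , 423.69399688, 208.71852652],
       [  0.        ,   0.        ,   1.        ]]), 'k1': 0.008277633813362738, 'xyz': array([ 0.29254809, -0.05752183,  1.0674277 ]), 'orientation': array([-0.06821373,  0.70473689, -0.70373338,  0.05875477])}
{'intrinsics': array([[370.21590826,   0.        , 281.58156846],
       [  0.        , 370.21590826, 209.46954651],
       [  0.        ,   0.        ,   1.        ]]), 'k1': -0.029320425444054606, 'xyz': array([ 0.23606921, -0.58201985,  0.37307295]), 'orientation': array([ 0.11494638,  0.7870715 , -0.59948776, -0.08899559])}
```

View pics/scene0.png

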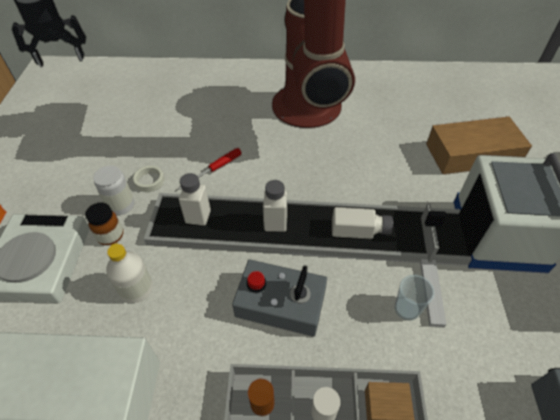

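View pics/top0.png

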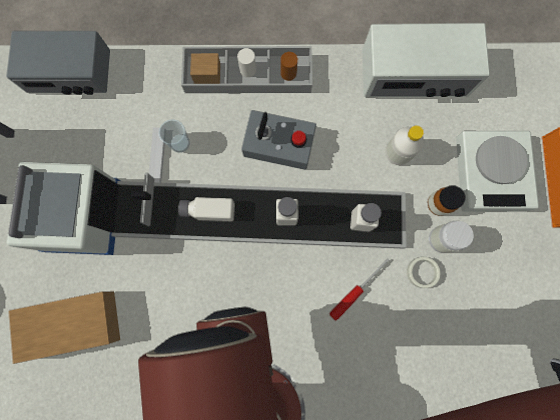

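Scene view: the fallen bottle is at (355,223) with its cap at (385,225), the gate tab at about (434,215), the key at (302,285) and the stop at (257,281). Top view: the bottle is at (212,209), the cap at (185,209), the gate at (146,198), the key at (263,126) and the beaker at (173,136).

```bash
cat > h.py <<'E'
import numpy as np, cv2
from scipy.spatial.transform import Rotation as R
def rot(q): return R.from_quat([q[1],q[2],q[3],q[0]]).as_matrix()
def ray(p,uv):
    K=p["intrinsics"]; d=np.linalg.inv(K)@[uv[0],uv[1],1]; s=d[:2]; t=s.copy()
    for _ in range(20): t=s/(1+p["k1"]*(t@t))
    v=rot(p["orientation"])@[t[0],t[1],1]; return p["xyz"],v/np.linalg.norm(v)
def onplane(p,uv,z):
    o,v=ray(p,uv); return o+v*(z-o[2])/v[2]
def tri(*obs):
    A=np.zeros((3,3));b=np.zeros(3);L=[]
    for p,uv in obs:
        o,v=ray(p,uv);M=np.eye(3)-np.outer(v,v);A+=M;b+=M@o;L.append((o,M))
    x=np.linalg.solve(A,b); return x,max(np.linalg.norm(M@(x-o)) for o,M in L)
def proj(p,X):
    c=rot(p["orientation"]).T@(np.array(X)-p["xyz"]); t=c[:2]/c[2]; t=t*(1+p["k1"]*(t@t)); K=p["intrinsics"]
    return K[:2,:2]@t+K[:2,2]
E
python3 - <<'E'
from h import *
from plant import manip, probe_bus, grab_frame, camera_params
np.set_printoptions(precision=4,suppress=True)
s,t=camera_params("scene"),camera_params("top")
I={n:cv2.imread(f"pics/{n}0.png") for n in("scene","top")}
# deck: dark mask contour ends in the top view -> lane axis (z=.02)
g=I["top"].max(2); m=((g<40)*255).astype(np.uint8); m[:175]=0;m[255:]=0;m[:,:110]=0;m[:,420:]=0
c=max(cv2.findContours(m,0,1)[0],key=cv2.contourArea); print("deck",cv2.boundingRect(c))
for u in (170,250,330,380):
    r=np.where(m[:,u])[0]; print("deck edges x",u,r.min(),r.max(),onplane(t,(u,r.min()),.02),onplane(t,(u,r.max()),.02))
# white bottle in top
w=((I["top"].min(2)>130)*255).astype(np.uint8)
for (x0,y0,x1,y1) in [(175,192,240,228)]:
    k=np.zeros_like(w);k[y0:y1,x0:x1]=w[y0:y1,x0:x1]
    c=max(cv2.findContours(k,0,1)[0],key=cv2.contourArea); rc=cv2.minAreaRect(c); print("fallen top",rc)
    for q in cv2.boxPoints(rc): print(q,onplane(t,q,.07))
print("cap end",onplane(t,(180,209),.045))
for n,a,b in [("tab",(434,215),(150,188)),("keytop",(304,270),(263,116)),("button",(257,279),(299,138)),("bottle_mid cap",(275,186),(287,203)),("bottle_far cap",(190,181),(371,211)),("cap fallen",(388,226),(184,209))]:
    print(n,*tri((s,a),(t,b)))
out=np.hstack([cv2.resize(I["top"][100:260,100:300],None,fx=2,fy=2,interpolation=2),cv2.resize(I["scene"][170:330,250:450],None,fx=2,fy=2,interpolation=2)])
cv2.imwrite("pics/crop1.png",out)
E
```

```text
deck (110, 180, 291, 64)
deck edges x 170 187 233 [0.539  0.2214 0.02  ] [0.4213 0.2159 0.02  ]
deck edges x 250 194 237 [0.5208 0.0175 0.02  ] [0.4115 0.0161 0.02  ]
deck edges x 330 193 240 [ 0.5233 -0.1846  0.02  ] [ 0.4043 -0.1821  0.02  ]
deck edges x 380 196 242 [ 0.5155 -0.3101  0.02  ] [ 0.3995 -0.3052  0.02  ]
fallen top ((209.42486572265625, 207.40391540527344), (42.97901916503906, 20.083946228027344), 1.7899105548858643)
[187.6322 216.7698] [0.4542 0.1624 0.07  ]
[188.2595 196.6956] [0.5033 0.1628 0.07  ]
[231.2175 198.0381] [0.5   0.059 0.07 ]
[230.5902 218.1122] [0.451  0.0595 0.07  ]
cap end [0.4776 0.1875 0.045 ]
tab [0.5136 0.2491 0.1246] 0.009410138764089818
keytop [ 0.672  -0.0147  0.158 ] 0.004975339235872834
button [ 0.6481 -0.1022  0.0778] 0.002612088083562995
bottle_mid cap [ 0.4708 -0.0721  0.1563] 0.001509210390942903
bottle_far cap [ 0.4544 -0.2562  0.1477] 0.0019499161809761769
cap fallen [0.4792 0.1823 0.0378] 0.0029493218854306016
```

View pics/crop1.png

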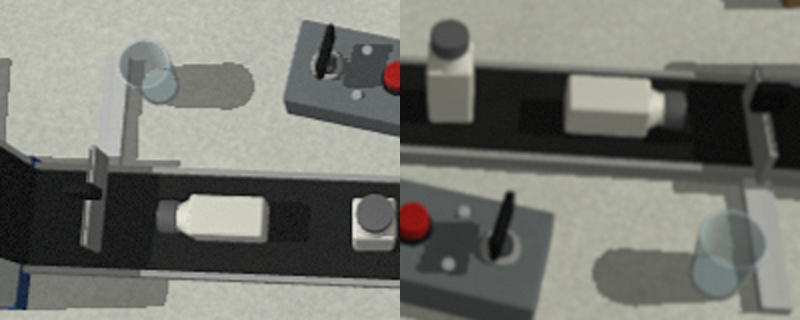

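Plan: the tab and the neighbouring bottle stop me tilting the bottle up in one grasp. I'll first shift it about 65 mm back along the lane, then regrasp with the tool leaning and stand it up. First I'll move over it.

```bash
python3 shift.py '[[[1, 0, 0, -0.02, 0, 0, -0.18], [1, 0, 0, -0.02, 0, 0, -0.18], [1, 0, 0, -0.02, 0, 0, -0.18], [1, 0, 0, -0.02, 0, 0, -0.18], [1, 0, 0, -0.02, 0, 0, -0.18]]]' 
python3 shift.py '[[[1, 0, 0, 0, 0, 0, -0.18], [1, 0, 0, 0, 0, 0, -0.18], [1, 0.05, 0.02, 0, 0, 0, 0], [1, 0.05, 0.02, 0, 0, 0, 0]]]'
```

```text
time: 0.72
tool_pos: [0.1665, -0.6021, 0.3312]
tool_rot: [-0.001, 0.832, 0.555, 0.0]
contact_force: [0.2, 0.3, 0.2]
gripper_width: 1.001
grasp_force: 0.0
time: 1.23
tool_pos: [0.2108, -0.5029, 0.3302]
tool_rot: [-0.001, 0.722, 0.692, 0.001]
contact_force: [1.4, 0.2, 0.7]
gripper_width: 1.002
grasp_force: 0.0
```

```bash
python3 shift.py '[[[1, 0.052, 0.022, 0, 0, 0, 0], [1, 0.052, 0.022, 0, 0, 0, 0], [1, 0.052, 0.022, 0, 0, 0, 0], [1, 0.052, 0.022, 0, 0, 0, 0], [1, 0.052, 0.022, 0, 0, 0, 0]]]' >/dev/null
python3 shift.py '[[[1, 0.052, 0.022, 0, 0, 0, 0], [1, 0.052, 0.022, 0, 0, 0, 0], [1, 0.052, 0.022, 0, 0, 0, 0], [1, 0.052, 0.022, 0, 0, 0, 0], [1, 0, 0, 0, 0, 0, 0]]]'
python3 - <<'E'
from h import *
from plant import manip, probe_bus, grab_frame, camera_params
import pickle
p=camera_params("wrist");im=grab_frame("wrist")[:,:,::-1];cv2.imwrite("pics/w1.png",im);pickle.dump(p,open("w1.pkl","wb"));print(probe_bus.state()["joint_pos"],p)
E
```

```text
time: 2.48
tool_pos: [0.4281, -0.0414, 0.3307]
tool_rot: [-0.001, 0.719, 0.695, -0.0]
contact_force: [0.1, 1.1, 0.6]
gripper_width: 1.0
grasp_force: 0.0
[-2.73723377e-01 -4.71088952e-01  1.89875721e+00 -4.11373587e-04
  1.71512788e+00 -2.36881183e-01] {'intrinsics': array([[370.21590826,   0.        , 281.58156846],
       [  0.        , 370.21590826, 209.46954651],
       [  0.        ,   0.        ,   1.        ]]), 'k1': -0.029320425444054606, 'xyz': array([0.43008724, 0.03194588, 0.47362276]), 'orientation': array([ 0.14419493,  0.98939229, -0.01715802, -0.00403904])}
```

View pics/w1.png

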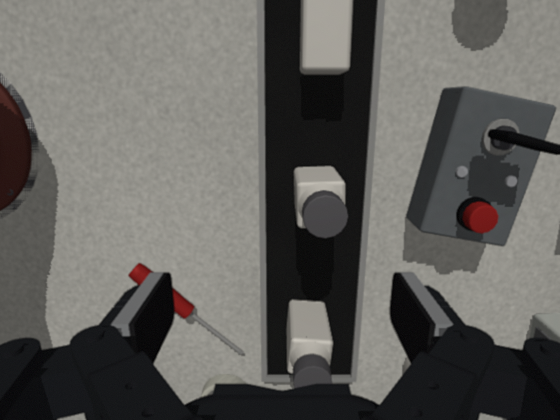

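Wrist view: the fallen bottle's foot edge is at about (327,70) and the mid bottle at (320,195). The key hub is at (500,138) and the red stop at (480,216). I'll go further along the lane for a second view that shows the bottle, gate and key.

```bash
python3 shift.py '[[[1, 0.05, 0.02, 0, 0, 0, 0], [1, 0.05, 0.02, 0, 0, 0, 0], [1, 0.02, 0.01, 0, 0, 0, 0], [1, 0, 0, 0, 0, 0, 0]]]'
python3 - <<'E'
from h import *
from plant import manip, probe_bus, grab_frame, camera_params
import pickle
p=camera_params("wrist");im=grab_frame("wrist")[:,:,::-1];cv2.imwrite("pics/w2.png",im);pickle.dump(p,open("w2.pkl","wb"));print(p["xyz"])
E
```

```text
time: 3.02
tool_pos: [0.4826, 0.0727, 0.3307]
tool_rot: [-0.0, 0.721, 0.692, -0.001]
contact_force: [0.2, 0.1, -0.6]
gripper_width: 1.0
grasp_force: 0.0
[0.48515856 0.14616904 0.47356637]
```

View pics/w2.png

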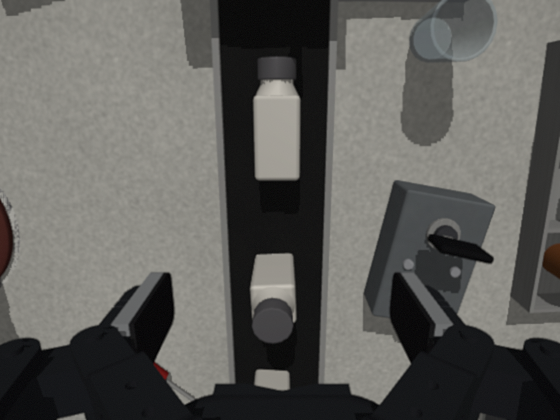

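Second wrist view: the bottle body spans u 254–300 and v 93–179, with the cap at (276,68). The key hub is at (442,234), with its bow end near (490,255). The beaker rim is at about (463,25).

Run:
```python
from h import *
from plant import manip, probe_bus, grab_frame, camera_params
import pickle
np.set_printoptions(precision=4,suppress=True)
s,t=camera_params("scene"),camera_params("top")
w1,w2=pickle.load(open("w1.pkl","rb")),pickle.load(open("w2.pkl","rb"))
i1,i2,it=cv2.imread("pics/w1.png"),cv2.imread("pics/w2.png"),cv2.imread("pics/top0.png")
def box(im,x0,y0,x1,y1,th):
    m=np.zeros(im.shape[:2],np.uint8); m[y0:y1,x0:x1]=(im[y0:y1,x0:x1].min(2)>th)*255
    c=max(cv2.findContours(m,0,1)[0],key=cv2.contourArea);return c,cv2.boundingRect(c)
c2,b2=box(i2,235,90,315,200,150);c1,b1=box(i1,290,0,365,90,150);print(b2,b1)
rc=cv2.minAreaRect(c2);print(rc)
B=cv2.boxPoints(rc)
for q in B: print("box z=.07",onplane(w2,q,.07))
print("cap tip",onplane(w2,(276,58),.045), "foot",onplane(w2,(277,b2[1]+b2[3]),.07))
# height check of top face by width at foot edge & foot corners across wrist views
f2=[c2[(c2[:,0,1]>b2[1]+b2[3]-12)][:,0]]; l2=f2[0][f2[0][:,0].argmin()],f2[0][f2[0][:,0].argmax()]
y=62
row=np.where(i1[y,290:365].min(1)>150)[0]+290; print("w1 row62",row.min(),row.max()); 
for v in(110,140,165):
    r=np.where(i2[v,235:315].min(1)>150)[0]+235; a,b=onplane(w2,(r.min()-.5,v),.07),onplane(w2,(r.max()+.5,v),.07); print(v,a,b,np.linalg.norm(a-b))
ft=tri((w1,(327,70)),(w2,(277,b2[1]+b2[3])),(t,(234,209))); print("foot top edge tri",*ft)
# key
for n,o in [("hub",[(w1,(503,137)),(w2,(446,240))]),("bow end far",[(w2,(491,257)),(s,(305,268))])]: print(n,*tri(*o))
r=((i2[:,:,2]>120)&(i2[:,:,1]<60)).astype(np.uint8)
r=((i1[:,:,2]>120)&(i1[:,:,1]<60)).astype(np.uint8);r[:, :400]=0; m=cv2.moments(r); print("button z=.086",onplane(w1,(m["m10"]/m["m00"],m["m01"]/m["m00"]),.083))
# console top corners z=.06 in w2
for q in[(400,182),(493,207),(372,318)]: print("con",onplane(w2,q,.06 if q!=(372,318) else .06))
for q in[(176,140)]: print("beaker base",onplane(t,q,.0), tri((s,(407,308)),(t,(179,142))))
cr=np.hstack([cv2.resize(i2[175:325,360:520],None,fx=2.5,fy=2.5,interpolation=2),cv2.resize(i1[85:235,400:560],None,fx=2.5,fy=2.5,interpolation=2)]);cv2.imwrite("pics/crop2.png",cr)
```

```text
(255, 90, 43, 76) (306, 0, 43, 66)
((275.0626525878906, 127.02581024169922), (42.01058578491211, 74.77186584472656), 1.818303108215332)
box z=.07 [0.4495 0.0792 0.07  ]
box z=.07 [0.4569 0.1573 0.07  ]
box z=.07 [0.5005 0.1541 0.07  ]
box z=.07 [0.4955 0.0758 0.07  ]
cap tip [0.4795 0.1891 0.045 ] foot [0.4758 0.0756 0.07  ]
w1 row62 306 345
110 [0.458  0.1361 0.07  ] [0.498  0.1344 0.07  ] 0.04010692045933422
140 [0.4572 0.1047 0.07  ] [0.497 0.103 0.07 ] 0.03990856050096441
165 [0.4709 0.0769 0.07  ] [0.4951 0.0759 0.07  ] 0.024174612952220755
foot top edge tri [0.4802 0.0623 0.0139] 0.00664643741831067
hub [ 0.6622 -0.0137  0.0825] 0.0017585883673085778
bow end far [ 0.671  -0.0048  0.1605] 0.003542067584026475
button z=.086 [ 0.6477 -0.0904  0.083 ]
con [0.6152 0.0497 0.06  ]
con [0.7265 0.0153 0.06  ]
con [ 0.5884 -0.1275  0.06  ]
beaker base [0.6713 0.2167 0.    ] (array([0.664 , 0.2077, 0.0052]), np.float64(0.000508525099536867))
```

View pics/crop2.png

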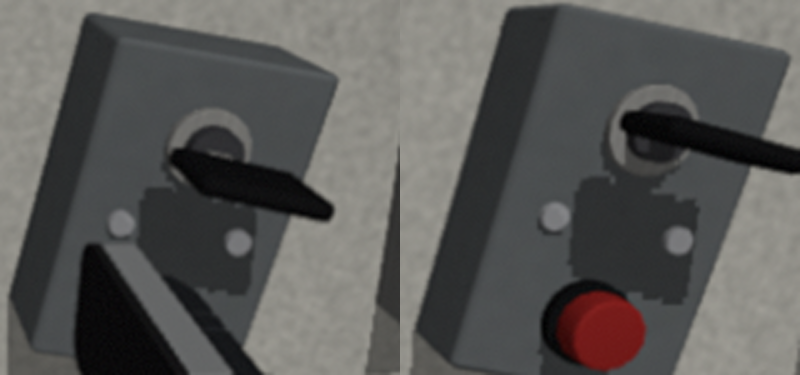

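Crop: the bow is seen edge-on, running from about (430,238) to (491,258) in w2. The console's top-face corners are at (408,191) and (494,207) there. My bottle threshold was too strict, so I'll measure it again.

Run:
```python
from h import *
from plant import manip, probe_bus, grab_frame, camera_params
import pickle
np.set_printoptions(precision=4,suppress=True)
w1,w2=pickle.load(open("w1.pkl","rb")),pickle.load(open("w2.pkl","rb"))
i1,i2=cv2.imread("pics/w1.png"),cv2.imread("pics/w2.png")
E={}
for v in(105,125,145,160):
    r=np.where(i2[v,235:315].min(1)>80)[0]+235; a,b=onplane(w2,(r.min()-.5,v),.07),onplane(w2,(r.max()+.5,v),.07); print(v,r.min(),r.max(),(a+b)/2,np.linalg.norm(a-b))
k=np.where(i2[60:200,277].min(1)>80)[0]+60; print("col",k.min(),k.max(),onplane(w2,(277,k.max()+.5),.07))
k1=np.where(i1[0:100,327].min(1)>80)[0]; print(k1.max(), i1[60:76,327].min(1), i1[30:60:10,327].min(1))
# foot top edge: brightness step in w1
for a in (64,66,68): print(a, tri((w1,(327,a)),(w2,(277,k.max()+.5))))
```

```text
105 254 299 [0.4782 0.1403 0.07  ] 0.04838053564621852
125 254 299 [0.4773 0.1197 0.07  ] 0.04907726741073526
145 255 299 [0.4768 0.0985 0.07  ] 0.0487191611638082
160 255 299 [0.4761 0.0822 0.07  ] 0.049270645247729866
col 79 179 [0.4751 0.0604 0.07  ]
69 [154 153 154 153 154 153 147 130 112  94  80  74  72  66  46  20] [154 154 154]
64 (array([0.4751, 0.0639, 0.0854]), np.float64(0.00042580708733411964))
66 (array([0.4753, 0.0626, 0.0802]), np.float64(2.6440289305669245e-05))
68 (array([0.4756, 0.0613, 0.0749]), np.float64(0.00038478727132135236))
```

```bash
python3 shift.py '[[[1, 0.042, -0.0075, 0.02, 0, 0, 0], [1, 0, 0, 0.06, 0, 0, 0], [1, 0, 0, 0.06, 0, 0, 0], [1, 0, 0, 0.06, 0, 0, 0], [1, 0, 0, 0.04, 0, 0, 0]]]' 
python3 shift.py '[[[1, 0, 0, 0.04, 0, 0, 0], [1, 0, 0, 0.02, 0, 0, 0], [1, 0, 0, 0, 0, 0, 0]]]'
python3 shift.py '[[[0, 0, 0, 0, 0, 0, 0], [0, 0, 0, 0, 0, 0, 0], [0, 0, 0, 0, 0, 0, 0], [0, 0, 0, 0, 0, 0, 0], [0, 0, 0, 0, 0, 0, 0]]]'
```

```text
time: 3.7
tool_pos: [0.4749, 0.1133, 0.0883]
tool_rot: [-0.001, 0.722, 0.691, -0.001]
contact_force: [0.2, 0.8, 0.5]
gripper_width: 1.005
grasp_force: 0.0
time: 4.08
tool_pos: [0.475, 0.1136, 0.0296]
tool_rot: [-0.001, 0.722, 0.692, -0.002]
contact_force: [0.6, -0.5, 0.3]
gripper_width: 1.002
grasp_force: 0.0
time: 4.7
tool_pos: [0.4784, 0.1154, 0.0333]
tool_rot: [0.001, 0.721, 0.693, 0.001]
contact_force: [-0.2, -2.2, 6.0]
gripper_width: 0.576
grasp_force: 63.3
```

```bash
python3 shift.py '[[[0, 0, 0, -0.012, 0, 0, 0], [0, -0.033, 0, 0, 0, 0, 0], [0, -0.033, 0, 0, 0, 0, 0], [0, 0, 0, 0, 0, 0, 0]]]' 
python3 shift.py '[[[0, 0, 0, 0.006, 0, 0, 0], [0, 0, 0, 0.005, 0, 0, 0], [0, 0, 0, 0, 0, 0, 0]]]'
python3 shift.py '[[[1, 0, 0, 0, 0, 0, 0], [1, 0, 0, 0, 0, 0, 0], [1, 0, 0, 0, 0, 0, 0], [1, 0, 0, 0, 0, 0, 0]]]'
```

```text
time: 5.2
tool_pos: [0.4737, 0.0484, 0.0435]
tool_rot: [-0.0, 0.722, 0.692, -0.0]
contact_force: [0.5, 0.2, -1.7]
gripper_width: 0.577
grasp_force: 62.6
time: 5.58
tool_pos: [0.4742, 0.0503, 0.0333]
tool_rot: [-0.0, 0.721, 0.693, -0.0]
contact_force: [-4.9, -0.6, 8.1]
gripper_width: 0.584
grasp_force: 64.0
time: 6.08
tool_pos: [0.474, 0.0496, 0.0321]
tool_rot: [-0.0, 0.721, 0.692, -0.0]
contact_force: [0.1, 0.6, -0.2]
gripper_width: 0.994
grasp_force: 0.0
```

```bash
python3 shift.py '[[[1, 0, 0, -0.05, 0, 0, 0], [1, 0, 0, -0.05, 0, 0, 0]]]' >/dev/null
python3 shift.py '[[[1, 0, 0, 0, 0, -0.1745, 0], [1, 0, 0, 0, 0, -0.1745, 0], [1, 0, 0, 0, 0, -0.1745, 0], [1, 0, 0, 0, 0, -0.1745, 0], [1, 0, 0, 0, 0, 0, 0]]]'
python3 - <<'E'
from h import *
from plant import manip, probe_bus, grab_frame, camera_params
np.set_printoptions(precision=4,suppress=True)
st=probe_bus.state();print(st["joint_pos"]);M=rot(st["tool_rot"]);print(M)
tgt=np.array([.4745,.051,.036]);print("tool delta",M.T@(tgt-st["tool_pos"]))
t=camera_params("top");it=grab_frame("top")[:,:,::-1];cv2.imwrite("pics/t2.png",np.hstack([it[100:280,60:330],grab_frame("scene")[100:280,200:470,::-1]]))
E
```

```text
time: 6.95
tool_pos: [0.473, 0.0509, 0.13]
tool_rot: [0.236, 0.676, 0.652, -0.248]
contact_force: [0.4, -0.8, -0.3]
gripper_width: 1.002
grasp_force: 0.0
[ 0.3072  0.0005  1.9601 -0.6508  1.4838  0.504 ]
[[ 0.0258  0.9993 -0.028 ]
 [ 0.7657 -0.0377 -0.6421]
 [-0.6427 -0.0049 -0.7661]]
tool delta [0.0605 0.002  0.0719]
```

View pics/t2.png

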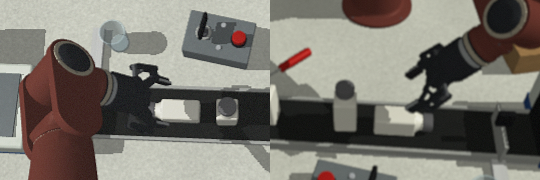

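The view shows the bottle lying about 65 mm nearer the mid bottle, clear of it. The leaning gripper straddles its body, clear of the gate and housing.

```bash
python3 shift.py '[[[1, 0.02, 0.002, 0.024, 0, 0, 0], [1, 0.02, 0, 0.024, 0, 0, 0], [1, 0.0205, 0, 0.024, 0, 0, 0], [1, 0, 0, 0, 0, 0, 0]]]' 
python3 shift.py '[[[0, 0, 0, 0, 0, 0, 0], [0, 0, 0, 0, 0, 0, 0], [0, 0, 0, 0, 0, 0, 0], [0, 0, 0, 0, 0, 0, 0], [0, 0, 0, 0, 0, 0, 0]]]'
```

```text
time: 7.55
tool_pos: [0.4746, 0.0481, 0.0371]
tool_rot: [0.235, 0.678, 0.65, -0.248]
contact_force: [-0.8, 0.6, -0.8]
gripper_width: 1.002
grasp_force: 0.0
time: 8.18
tool_pos: [0.4775, 0.0499, 0.0403]
tool_rot: [0.238, 0.678, 0.65, -0.246]
contact_force: [0.1, 0.7, 5.6]
gripper_width: 0.574
grasp_force: 62.7
```

```bash
python3 shift.py '[[[0, -0.028, 0, -0.033, 0, 0, 0], [0, -0.028, 0, -0.033, 0, 0, 0], [0, -0.028, 0, -0.033, 0, 0, 0], [0, 0, 0, 0, 0, 0, 0]]]' 
python3 shift.py '[[[0, 0, 0, 0, 0, 0.1745, 0], [0, 0, 0, 0, 0, 0.1745, 0], [0, 0, 0, 0, 0, 0.1745, 0], [0, 0, 0, 0, 0, 0.1745, 0], [0, 0, 0, 0, 0, 0.1745, 0]]]'
python3 shift.py '[[[0, 0.03, 0, 0, 0, 0.1745, 0], [0, 0.03, 0, 0, 0, 0.1745, 0], [0, 0, 0, 0, 0, 0.1745, 0], [0, 0, 0, 0, 0, 0.1745, 0], [0, 0, 0, 0, 0, 0, 0]]]'
python3 - <<'E'
from h import *
from plant import manip, probe_bus, grab_frame, camera_params
np.set_printoptions(precision=4,suppress=True)
st=probe_bus.state();print(st["joint_pos"],st["tool_pos"]);M=rot(st["tool_rot"]);print(M)
cv2.imwrite("pics/s3.png",np.hstack([grab_frame("scene")[60:280,180:500,::-1],grab_frame("top")[80:300,60:380,::-1]]))
E
```

```text
time: 8.68
tool_pos: [0.4784, 0.0497, 0.1722]
tool_rot: [0.239, 0.679, 0.65, -0.243]
contact_force: [-0.3, -0.2, -2.0]
gripper_width: 0.578
grasp_force: 62.6
time: 9.3
tool_pos: [0.4754, 0.049, 0.1672]
tool_rot: [-0.062, 0.719, 0.69, 0.065]
contact_force: [-0.9, 0.1, -1.8]
gripper_width: 0.577
grasp_force: 62.5
time: 9.93
tool_pos: [0.4766, 0.1057, 0.1795]
tool_rot: [-0.295, 0.656, 0.625, 0.303]
contact_force: [0.2, 0.4, -2.3]
gripper_width: 0.574
grasp_force: 62.6
[-0.382  -0.151   2.0743  0.8055  1.5918 -0.4765] [0.4766 0.1057 0.1795]
[[ 0.0349  0.999   0.0287]
 [ 0.6418 -0.0444  0.7656]
 [ 0.766  -0.0083 -0.6427]]
```

View pics/s3.png

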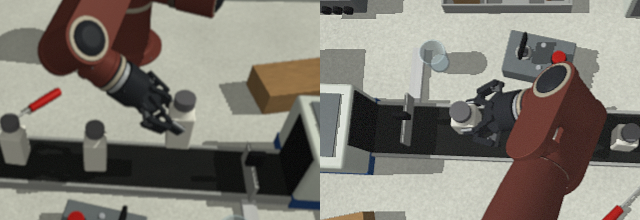

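Bottle held upright at the right angle (scene crop: (180,115)), clear of both the neighbour and the gate. Lowering it to the deck.

```bash
python3 shift.py '[[[0, -0.018, 0, 0.0265, 0, 0, 0], [0, -0.018, 0, 0.0265, 0, 0, 0], [0, -0.0185, 0, 0.0265, 0, 0, 0], [0, 0, 0, 0, 0, 0, 0]]]' 
python3 shift.py '[[[0, -0.003, 0, 0.0026, 0, 0, 0], [0, 0, 0, 0, 0, 0, 0]]]'
python3 - <<'E'
from plant import manip, probe_bus, grab_frame, camera_params
import cv2
from h import *
from plant import manip, probe_bus, grab_frame, camera_params
cv2.imwrite("pics/s4.png",np.hstack([cv2.resize(grab_frame("scene")[120:280,250:450,::-1],None,fx=2,fy=2),cv2.resize(grab_frame("top")[120:280,100:300,::-1],None,fx=2,fy=2)]))
E
```

```text
time: 10.52
tool_pos: [0.4777, 0.1339, 0.0893]
tool_rot: [-0.294, 0.654, 0.628, 0.303]
contact_force: [0.8, 0.4, -2.4]
gripper_width: 0.576
grasp_force: 62.7
time: 10.78
tool_pos: [0.4805, 0.1321, 0.0881]
tool_rot: [-0.291, 0.654, 0.628, 0.305]
contact_force: [0.6, 0.1, -1.6]
gripper_width: 0.579
grasp_force: 62.7
```

View pics/s4.png

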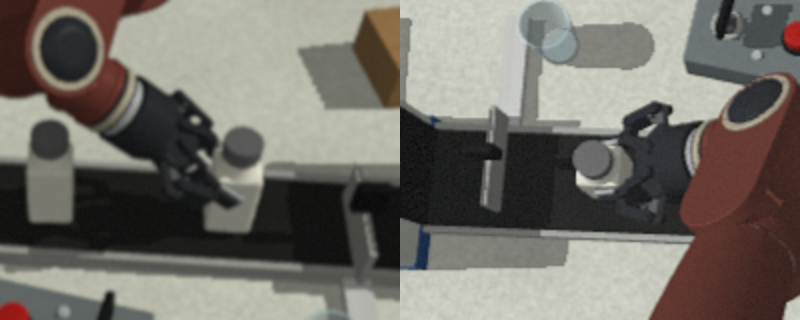

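Bottle is upright at scene crop (235,185), foot just above the deck and clear of neighbour and gate. Stepping down by feel.

```bash
for i in 1; do python3 shift.py '[[[0, -0.0023, 0, 0.0019, 0, 0, 0], [0, 0, 0, 0, 0, 0, 0]]]' | sed -n 2,4p; python3 shift.py '[[[0, -0.0023, 0, 0.0019, 0, 0, 0], [0, 0, 0, 0, 0, 0, 0]]]' | sed -n 2,4p;  python3 shift.py '[[[0, -0.0015, 0, 0.0013, 0, 0, 0], [0, 0, 0, 0, 0, 0, 0]]]' | sed -n 2,4p; done
```

```text
tool_pos: [0.4794, 0.1323, 0.0837]
tool_rot: [-0.293, 0.654, 0.628, 0.305]
contact_force: [0.0, -0.2, -1.4]
tool_pos: [0.4792, 0.1324, 0.0804]
tool_rot: [-0.293, 0.654, 0.627, 0.305]
contact_force: [-0.6, 0.0, -1.3]
tool_pos: [0.4793, 0.1325, 0.0786]
tool_rot: [-0.293, 0.654, 0.628, 0.305]
contact_force: [0.2, 0.4, -2.1]
```

```bash
python3 shift.py '[[[0, -0.0015, 0, 0.0013, 0, 0, 0], [0, 0, 0, 0, 0, 0, 0]]]' | sed -n 2,4p; python3 shift.py '[[[0, -0.0015, 0, 0.0013, 0, 0, 0], [0, 0, 0, 0, 0, 0, 0]]]' | sed -n 2,4p;  python3 shift.py '[[[0, -0.0015, 0, 0.0013, 0, 0, 0], [0, 0, 0, 0, 0, 0, 0]]]' | sed -n 2,4p
```

```text
tool_pos: [0.4797, 0.1324, 0.0775]
tool_rot: [-0.293, 0.654, 0.628, 0.305]
contact_force: [-2.7, -1.1, 3.1]
tool_pos: [0.4798, 0.1325, 0.0775]
tool_rot: [-0.294, 0.652, 0.628, 0.306]
contact_force: [-7.7, -5.2, 15.0]
tool_pos: [0.4799, 0.1326, 0.0775]
tool_rot: [-0.295, 0.651, 0.628, 0.306]
contact_force: [-12.6, -9.4, 25.0]
```

```bash
python3 shift.py '[[[0, 0.002, 0, -0.0017, 0, 0, 0], [0, 0, 0, 0, 0, 0, 0]]]' | sed -n 2,4p; python3 shift.py '[[[1, 0, 0, 0, 0, 0, 0], [1, 0, 0, 0, 0, 0, 0], [1, 0, 0, 0, 0, 0, 0], [1, 0, 0, 0, 0, 0, 0]]]' |sed -n 2,5p;  python3 shift.py '[[[1, 0, 0, -0.03, 0, 0, 0], [1, 0, 0, -0.04, 0, 0, 0], [1, 0, 0, -0.04, 0, 0, 0], [1, 0.04, 0, -0.03, 0, 0, 0], [1, 0.04, 0, -0.03, 0, 0, 0]]]' | sed -n 2,4p
python3 - <<'E'
from h import *
from plant import manip, probe_bus, grab_frame, camera_params
cv2.imwrite("pics/s5.png",grab_frame("scene")[:,:,::-1]);cv2.imwrite("pics/t5.png",grab_frame("top")[:,:,::-1])
E
```

```text
tool_pos: [0.48, 0.1326, 0.0774]
tool_rot: [-0.293, 0.653, 0.628, 0.306]
contact_force: [-4.2, -3.2, 10.2]
tool_pos: [0.4793, 0.1326, 0.0752]
tool_rot: [-0.293, 0.654, 0.628, 0.305]
contact_force: [-0.0, 0.3, 0.4]
gripper_width: 1.007
tool_pos: [0.476, 0.0535, 0.2471]
tool_rot: [-0.293, 0.654, 0.627, 0.305]
contact_force: [1.0, -0.4, -0.5]
```

```bash
python3 shift.py '[[[1, 0.02, 0, 0, 0, -0.1745, 0], [1, 0.02, 0, 0, 0, -0.1745, 0], [1, 0, 0, -0.03, 0, -0.1745, 0], [1, 0, 0, -0.03, 0, -0.1745, 0], [1, 0, 0, -0.03, 0, -0.1745, 0]]]' | sed -n 1,3p
python3 shift.py '[[[1, 0.05, 0, 0, 0, 0, 0], [1, 0, 0, 0, 0, 0, 0]]]'|sed -n 1,3p
python3 - <<'E'
from h import *
from plant import manip, probe_bus, grab_frame, camera_params
import pickle
np.set_printoptions(precision=4,suppress=True)
p=camera_params("wrist");w=grab_frame("wrist")[:,:,::-1];cv2.imwrite("pics/w3.png",w);pickle.dump(p,open("w3.pkl","wb"))
s=grab_frame("scene")[:,:,::-1];t=grab_frame("top")[:,:,::-1];cv2.imwrite("pics/s5.png",s);cv2.imwrite("pics/t5.png",t);print(p["xyz"])
cv2.imwrite("pics/v5.png",np.hstack([cv2.resize(w[:,140:480],None,fx=1.2,fy=1.2),cv2.resize(s[160:328,340:480],None,fx=2.7,fy=3)]))
E
```

```text
time: 14.48
tool_pos: [0.4761, 0.051, 0.3589]
tool_rot: [0.002, 0.722, 0.692, -0.002]
time: 14.72
tool_pos: [0.4779, 0.104, 0.3576]
tool_rot: [-0.0, 0.72, 0.694, -0.0]
[0.4799 0.1773 0.5005]
```

View pics/v5.png

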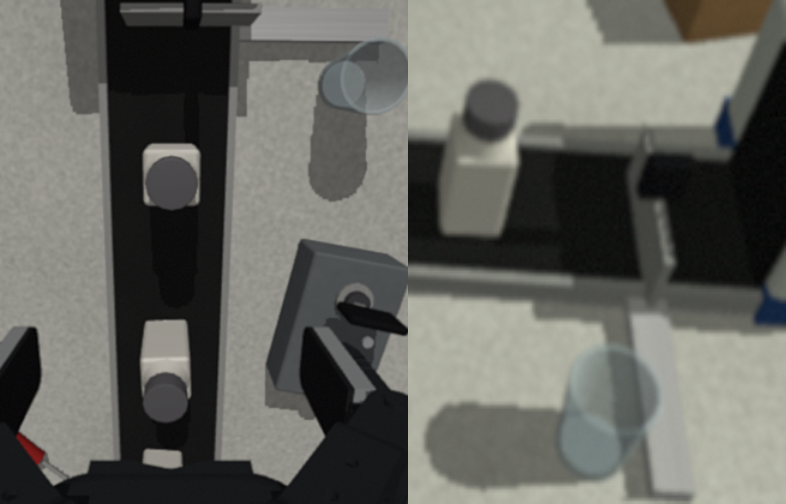

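Wrist view: the bottle stands upright, cap up, at about (283,148), on the lane between the kerbs. The gate plate top runs over u≈240–357 at v≈4–17, with the tab at u≈301. In the scene crop the tab is at about (435,218) of the full image.

Run:
```python
from h import *
from plant import manip, probe_bus, grab_frame, camera_params
import pickle
np.set_printoptions(precision=4,suppress=True)
s,t=camera_params("scene"),camera_params("top")
w=pickle.load(open("w3.pkl","rb"));iw,iS,iT=[cv2.imread(f"pics/{n}.png") for n in("w3","s5","t5")]
def dark(im,x0,y0,x1,y1,th):
    m=np.zeros(im.shape[:2],np.uint8);m[y0:y1,x0:x1]=(im[y0:y1,x0:x1].max(2)<th)*255
    c=max(cv2.findContours(m,0,1)[0],key=cv2.contourArea);return cv2.boundingRect(c)
print("row8",iw[8,285:315].max(1))
print(dark(iS,415,205,455,232,25)); print(iS[208:228:3,422:452:2].max(2))
print(iT[184:206:2,128:156:2].max(2))
for u in(294.5,307.5): print("tab edge",[onplane(w,(u,8),z) for z in(.08,.119)])
for q in[(240,12),(357,10)]: print("plate top",onplane(w,q,.078))
print(proj(s,(.49,.25,.1)),proj(t,(.49,.25,.1)))
# upright check: cap top centre and foot
print("cap",onplane(w,(283,152),.15), "bottle back top edge",onplane(w,(283,120),.112))
```

```text
row8 [121 121 121 121 122 123 120  94  41   8  14  18  21  21  17  19  18  18
  19  18  17  12  22  57  90  95  93  92  93  92]
(425, 212, 30, 20)
[[ 87  84  68 101  90  90  92  92  96  95  97  98  98  99 100]
 [ 58  66  66  63  46  35  38  45  44  48  50  54  76  83  82]
 [ 44  68  63  26  14  21  18  21  20  17  21  21  24  24  21]
 [ 64  67  40  11  13  13  14  15  15  15  12  11  18  22  17]
 [ 60  57  16   9   9  13  14  15  15  13  12  14  18  18  15]
 [ 56  46  10  11   7  14  14  16   9  14  14  13  15  18  18]
 [ 46  63  46  45  44  57  48  16  13  15  14  15  15  17  20]]
[[109 109 108 111 115 116 113 118 112 120  85  89  88 112]
 [ 30  32  29  35  33  36  37  36 106 130  89  89  88  62]
 [ 30  30  35  33  31  37  33  28 111 136  89  87  90  47]
 [ 32  36  31  28  30  30  37  37 117 133  89  88  91  39]
 [ 37  31  41  41  40  30  40  32  32  38  88  90  90  31]
 [ 39  30  46  43  41  39  44  41  43  25  22  58  81  29]
 [ 37  30  35  31  30  33  38  36  38  28  30  24  84  34]
 [ 30  30  29  33  28  30  22  18  22  21  24  27  73  32]
 [ 35  35  31  34  33  34  30  97 175  82  84  87  65  29]
 [ 32  37  30  36  34  34  28  99 170  87  88  86  59  28]
 [ 34  30  33  32  30  27  35  99 145  85  89  89  64  29]]
tab edge [array([0.4955, 0.2675, 0.08  ]), array([0.494 , 0.2591, 0.119 ])]
tab edge [array([0.5088, 0.267 , 0.08  ]), array([0.5062, 0.2587, 0.119 ])]
plate top [0.4391 0.2663 0.078 ]
plate top [0.5601 0.2638 0.078 ]
[424.5683 213.7642] [148.0888 199.5991]
cap [0.4786 0.1295 0.15  ] bottle back top edge [0.4797 0.157  0.112 ]
```

```bash
python3 shift.py '[[[0, 0.054, -0.01, 0, 0, 0, 0], [0, 0.054, -0.01, 0, 0, 0, 0], [0, 0.054, -0.0095, 0, 0, 0, 0], [0, 0, 0, 0.06, 0, 0, 0], [0, 0, 0, 0.06, 0, 0, 0]]]' | sed -n 1,5p
python3 shift.py '[[[0, 0, 0, 0.06, 0, 0, 0], [0, 0, 0, 0.05, 0, 0, 0], [0, 0, 0, 0.035, 0, 0, 0], [0, 0, 0, 0, 0, 0, 0]]]'
python3 - <<'E'
from h import *
from plant import manip, probe_bus, grab_frame, camera_params
import pickle
p=camera_params("wrist");w=grab_frame("wrist")[:,:,::-1]
s=grab_frame("scene")[:,:,::-1];t=grab_frame("top")[:,:,::-1]
cv2.imwrite("pics/v6.png",np.hstack([cv2.resize(t[120:270,60:220],None,fx=2.5,fy=2.5),cv2.resize(s[140:290,370:530],None,fx=2.5,fy=2.5)]))
E
```

```text
time: 15.5
tool_pos: [0.4559, 0.2641, 0.2367]
tool_rot: [0.0, 0.722, 0.692, 0.001]
contact_force: [-0.4, 0.3, -0.4]
gripper_width: -0.001
time: 16.0
tool_pos: [0.4529, 0.2621, 0.0889]
tool_rot: [-0.002, 0.722, 0.692, -0.004]
contact_force: [-1.2, -0.3, 0.3]
gripper_width: 0.001
grasp_force: 0.0
```

View pics/v6.png

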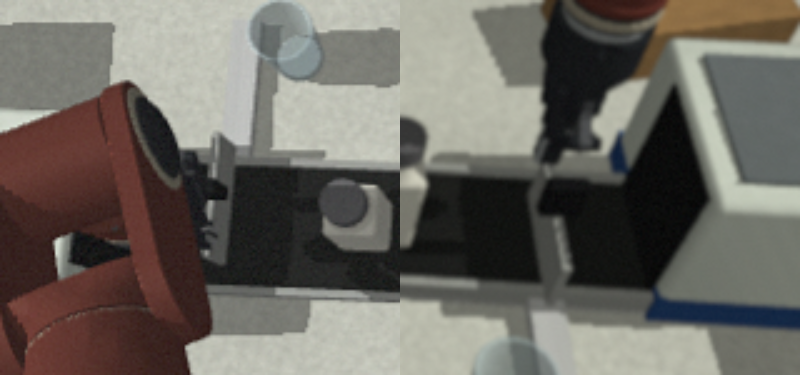

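Fingers are shut on the robot side of the tab, at the same height, with the beaker clear. Now pushing the gate.

```bash
python3 shift.py '[[[0, 0, 0.025, 0, 0, 0, 0], [0, 0, 0.02, 0, 0, 0, 0], [0, 0, 0.02, 0, 0, 0, 0], [0, 0, 0.02, 0, 0, 0, 0], [0, 0, 0.02, 0, 0, 0, 0]]]' | sed -n 2,4p
python3 shift.py '[[[0, 0, 0.015, 0, 0, 0, 0], [0, 0, 0.005, 0, 0, 0, 0], [0, 0, 0, 0, 0, 0, 0]]]' | sed -n 2,4p
python3 shift.py '[[[0, 0, 0.008, 0, 0, 0, 0], [0, 0, 0, 0, 0, 0, 0]]]' | sed -n 2,4p
```

```text
tool_pos: [0.5618, 0.2607, 0.0956]
tool_rot: [0.0, 0.722, 0.692, 0.001]
contact_force: [-2.4, 0.6, 0.2]
tool_pos: [0.581, 0.2593, 0.0936]
tool_rot: [0.001, 0.722, 0.692, 0.001]
contact_force: [-0.5, 0.6, -0.5]
tool_pos: [0.5886, 0.259, 0.0929]
tool_rot: [0.0, 0.721, 0.692, 0.0]
contact_force: [0.4, 0.3, -0.4]
```

```bash
for k in 1 2; do :; done; python3 shift.py '[[[0, 0, 0.006, 0, 0, 0, 0], [0, 0, 0, 0, 0, 0, 0]]]' | sed -n 2,4p; python3 shift.py '[[[0, 0, 0.005, 0, 0, 0, 0], [0, 0, 0, 0, 0, 0, 0]]]' | sed -n 2,4p; python3 shift.py '[[[0, 0, 0.005, 0, 0, 0, 0], [0, 0, 0, 0, 0, 0, 0]]]' | sed -n 2,4p
```

```text
tool_pos: [0.5904, 0.259, 0.0927]
tool_rot: [-0.003, 0.721, 0.693, -0.004]
contact_force: [-15.1, -1.1, 9.8]
tool_pos: [0.5906, 0.2589, 0.0928]
tool_rot: [-0.007, 0.721, 0.693, -0.009]
contact_force: [-34.0, -3.9, 21.1]
tool_pos: [0.5906, 0.2589, 0.0929]
tool_rot: [-0.011, 0.721, 0.693, -0.014]
contact_force: [-52.0, -4.4, 32.3]
```

Stop reached: x no longer advances and the force rises. Backing off, rising, and going to look at the key from two places.

```bash
python3 shift.py '[[[0, 0, -0.025, 0, 0, 0, 0], [0, 0, -0.02, 0, 0, 0, 0], [0, 0, 0, -0.06, 0, 0, 0], [0, 0, 0, -0.06, 0, 0, 0], [1, 0, 0, -0.06, 0, 0, 0]]]' | sed -n 2,4p
python3 shift.py '[[[1, -0.055, 0.022, -0.01, 0, 0, 0], [1, -0.055, 0.022, 0, 0, 0, 0], [1, -0.055, 0.022, 0, 0, 0, 0], [1, -0.055, 0.022, 0, 0, 0, 0], [1, -0.055, 0.022, 0, 0, 0, 0]]]' | sed -n 2,4p
cat > look.py <<'E'
import sys,pickle
from h import *
from plant import manip, probe_bus, grab_frame, camera_params
n=sys.argv[1];p=camera_params("wrist");w=grab_frame("wrist")[:,:,::-1]
cv2.imwrite(f"pics/{n}.png",w);pickle.dump(p,open(n+".pkl","wb"));print(p["xyz"],proj(p,(.662,-.014,.106)))
E
python3 shift.py '[[[1, -0.055, 0, 0, 0, 0, 0], [1, -0.03, 0, 0, 0, 0, 0], [1, 0, 0, 0, 0, 0, 0]]]'| sed -n 1,3p
python3 look.py k1
python3 shift.py '[[[1, -0.05, 0, 0, 0, 0, 0], [1, -0.05, 0, 0, 0, 0, 0], [1, 0, 0, 0, 0, 0, 0]]]'| sed -n 1,3p
python3 look.py k2
python3 - <<'E'
import cv2,numpy as np
cv2.imwrite("pics/k12.png",np.hstack([cv2.imread(f"pics/{n}.png")[:,100:480] for n in("k1","k2")]))
E
```

```text
tool_pos: [0.5592, 0.2602, 0.2747]
tool_rot: [0.0, 0.721, 0.693, 0.0]
contact_force: [0.2, -0.1, -1.0]
tool_pos: [0.6585, -0.021, 0.283]
tool_rot: [0.0, 0.721, 0.692, 0.0]
contact_force: [0.2, 0.6, -0.4]
time: 19.77
tool_pos: [0.6544, -0.1063, 0.2826]
tool_rot: [0.0, 0.723, 0.691, -0.0]
[ 0.65695522 -0.03282197  0.42546838] [287.45265278  74.83070509]
time: 20.2
tool_pos: [0.6503, -0.2053, 0.2826]
tool_rot: [0.0, 0.722, 0.692, -0.0]
[ 0.65277567 -0.13186806  0.4254913 ] [287.7611115  -64.31412465]
```

View pics/k12.png

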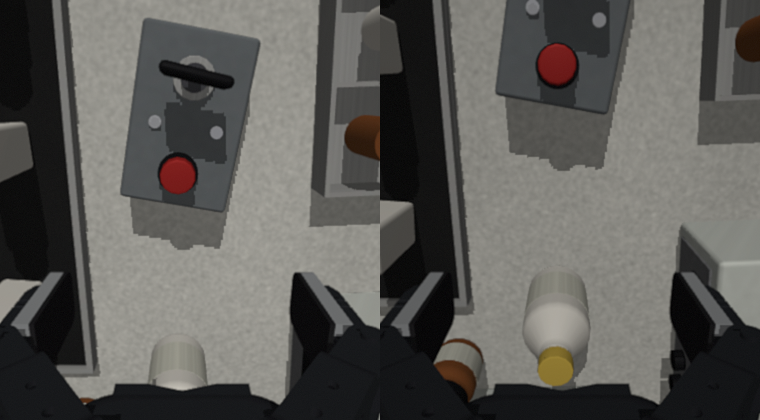

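k1 view: the bow runs from about (261,66) to (334,81), over the hub at (295,75), with the red stop at (277,173). k2 cut the key off at the top. I've now viewed 12 pictures, which is over the allowance of 10, so I'll use numeric masks only from here. Next, a second view with the key in frame.

```bash
python3 shift.py '[[[1, 0.055, 0, 0, 0, 0, 0], [1, 0.055, 0, 0, 0, 0, 0], [1, 0.055, 0, 0, 0, 0, 0], [1, 0, 0, 0, 0, 0, 0]]]'| sed -n 1,3p
python3 look.py k3
cat > key.py <<'E'
import pickle,sys
from h import *
np.set_printoptions(precision=4,suppress=True)
D={}
for n in sys.argv[1:]:
    p=pickle.load(open(n+".pkl","rb"));im=cv2.imread(f"pics/{n}.png");u,v=proj(p,(.662,-.014,.115)).astype(int)
    y0=max(v-45,0);x0=u-60;sub=im[y0:v+45,x0:u+60];m=((sub.max(2)<32)*255).astype(np.uint8);m=cv2.morphologyEx(m,cv2.MORPH_OPEN,np.ones((3,3)))
    cs=[c for c in cv2.findContours(m,0,1,offset=(x0,y0))[0] if cv2.contourArea(c)>60]
    for c in cs: print(n,cv2.minAreaRect(c),cv2.contourArea(c))
    c=max(cs,key=cv2.contourArea);P=c[:,0].astype(float);r=cv2.boxPoints(cv2.minAreaRect(c));vx,vy,cx,cy=cv2.fitLine(c,2,0,.01,.01).ravel()
    t=(P-[cx,cy])@[vx,vy]; a,b=P[t.argmin()],P[t.argmax()]
    if a[0]>b[0]:a,b=b,a
    D[n]=(p,a,b,cv2.minAreaRect(c)[0])
    r=((im[:,:,2]>110)&(im[:,:,1]<60)).astype(np.uint8);M=cv2.moments(r);
    e=onplane(p,a,.126),onplane(p,b,.126);d=e[1]-e[0];print(n,"ends@.126",*e,"az",np.degrees(np.arctan2(d[1],d[0])),"len",np.linalg.norm(d),"mid@.12",onplane(p,D[n][3],.12))
L=list(D.values())
if len(L)>1:
    for k in(1,2,3): print(["","endA","endB","mid"][k],*tri(*[(q[0],q[k]) for q in L]))
E
python3 key.py k1 k3
```

```text
time: 20.75
tool_pos: [0.6569, -0.033, 0.2833]
tool_rot: [-0.0, 0.719, 0.695, 0.001]
[0.65862271 0.04025247 0.426256  ] [288.10343271 164.19825765]
k1 ((295.8823547363281, 75.47059631347656), (75.6711196899414, 16.00735092163086), 14.03624439239502) 965.0
k1 ends@.126 [ 0.6412 -0.0057  0.126 ] [ 0.6964 -0.0227  0.126 ] az -17.088734038059126 len 0.05771939063949134 mid@.12 [ 0.6683 -0.0156  0.12  ]
k3 ((296.65447998046875, 165.25108337402344), (70.31999206542969, 16.49138069152832), 13.392498970031738) 999.5
k3 ends@.126 [ 0.6407 -0.0056  0.126 ] [ 0.696  -0.0224  0.126 ] az -16.875256356476847 len 0.05782806192393571 mid@.12 [ 0.669  -0.0128  0.12  ]
endA [ 0.6409 -0.0057  0.1257] 0.0002790663958696973
endB [ 0.6964 -0.0226  0.125 ] 0.00019702405626022122
mid [ 0.6691 -0.0149  0.1076] 0.00029100893758223363
```

```bash
python3 shift.py '[[[0.7, 0, 0, 0, 0, 0, -0.187], [0.7, 0, 0, 0, 0, 0, -0.187], [0.7, 0, 0, 0, 0, 0, -0.187], [0.7, 0, 0, 0, 0, 0, -0.187], [0.7, 0, 0, 0, 0, 0, -0.187]]]'| sed -n 1,3p
python3 shift.py '[[[0.7, 0, 0, 0, 0, 0, -0.187], [0.7, 0, 0, 0, 0, 0, -0.187], [0.7, 0, 0, 0, 0, 0, 0]]]'| sed -n 1,3p
cat > d.py <<'E'
from h import *
from plant import manip, probe_bus, grab_frame, camera_params
np.set_printoptions(precision=4,suppress=True)
st=probe_bus.state();M=rot(st["tool_rot"]);print("az",np.degrees(np.arctan2(M[1,0],M[0,0])),"joints",st["joint_pos"],"z axis",M[:,2],"t",st["time"])
print("delta",M.T@(np.array([.6687,-.0143,.088])-st["tool_pos"]),st["ft_torque"])
E
python3 d.py
```

```text
time: 21.42
tool_pos: [0.657, -0.0393, 0.2829]
tool_rot: [0.0, 0.329, 0.944, -0.0]
time: 21.8
tool_pos: [0.657, -0.0392, 0.2829]
tool_rot: [0.0, 0.152, 0.988, -0.0]
az 162.50984521432002 joints [-0.1726  0.1051  1.4722 -0.0001  1.5643 -1.4381] z axis [ 0.     -0.0001 -1.    ] t 21.8
delta [-0.0036  0.0273  0.1949] [-0.0265 -0.0318 -0.01  ]
```

```bash
python3 shift.py '[[[0.7, -0.0035, 0.0273, 0.02, 0, 0, 0], [0.7, 0, 0, 0.055, 0, 0, 0], [0.7, 0, 0, 0.05, 0, 0, 0], [0.7, 0, 0, 0, 0, 0, 0]]]'| sed -n 1,5p
python3 d.py
python3 shift.py '[[[0.7, 0, 0, 0.04, 0, 0, 0], [0.7, 0, 0, 0.03, 0, 0, 0], [0.7, 0, 0, 0, 0, 0, 0]]]'| sed -n 1,5p; python3 d.py
```

```text
time: 22.3
tool_pos: [0.665, -0.0136, 0.152]
tool_rot: [-0.005, 0.152, 0.988, -0.0]
contact_force: [-0.2, -0.5, 0.5]
gripper_width: 0.697
az 162.5047223359122 joints [-0.1322  0.2093  1.5766 -0.      1.3667 -1.3977] z axis [-0.0108  0.0014 -0.9999] t 22.3
delta [-0.0044  0.0006  0.0639] [-0.0124  0.0271 -0.0428]
time: 22.68
tool_pos: [0.6681, -0.0141, 0.0877]
tool_rot: [-0.001, 0.152, 0.988, -0.0]
contact_force: [0.0, 0.3, -0.5]
gripper_width: 0.705
az 162.55926932243162 joints [-0.1324  0.2734  1.6149 -0.      1.2553 -1.3988] z axis [-0.002   0.0002 -1.    ] t 22.675
delta [-0.0006  0.     -0.0003] [-0.0218  0.0001 -0.0192]
```

```bash
python3 shift.py '[[[0, 0, 0, 0, 0, 0, 0], [0, 0, 0, 0, 0, 0, 0], [0, 0, 0, 0, 0, 0, 0], [0, 0, 0, 0, 0, 0, 0]]]'; python3 d.py
python3 - <<'E'
from h import *
from plant import manip, probe_bus, grab_frame, camera_params
np.set_printoptions(precision=4,suppress=True,linewidth=200)
s=camera_params("scene");I=grab_frame("scene")[:,:,::-1];cv2.imwrite("pics/s7.png",I);J=cv2.imread("pics/scene0.png")
t=camera_params("top");T=grab_frame("top")[:,:,::-1];cv2.imwrite("pics/t7.png",T)
# dark tab blob in scene beyond the lane, and in top
for n,p,im in(("s",s,I),("t",t,T)):
    u,v=proj(p,(.612,.263,.1)).astype(int);x0,y0=u-25,v-25
    m=((im[y0:v+25,x0:u+25].max(2)<50)*255).astype(np.uint8)
    print(n,(u,v),[(cv2.boundingRect(c),cv2.contourArea(c)) for c in cv2.findContours(m,0,1,offset=(x0,y0))[0] if cv2.contourArea(c)>15])
E
```

```text
time: 23.18
tool_pos: [0.6696, -0.0149, 0.0903]
tool_rot: [0.001, 0.151, 0.989, -0.001]
contact_force: [-2.1, -2.9, 6.2]
gripper_width: 0.112
grasp_force: 59.1
az 162.64902600737872 joints [-0.1326  0.2711  1.6129 -0.0017  1.2549 -1.4001] z axis [ 0.0024 -0.0019 -1.    ] t 23.175
delta [0.001  0.0003 0.0023] [-0.4559  0.4034 -0.003 ]
s (np.int64(442), np.int64(262)) [((417, 237, 50, 34), 989.0)]
t (np.int64(145), np.int64(149)) [((137, 146, 18, 10), 119.5)]
```

The gate tab in the top view is at (146,151), against (145,149) predicted for fully open (x≈0.61), so the gate is open. Turning the key.

```bash
python3 shift.py '[[[0, 0, 0, 0, 0, 0, 0.16], [0, 0, 0, 0, 0, 0, 0.16], [0, 0, 0, 0, 0, 0, 0.16], [0, 0, 0, 0, 0, 0, 0.16], [0, 0, 0, 0, 0, 0, 0.06]]]'|sed -n 2,6p; python3 d.py
python3 shift.py '[[[0, 0, 0, 0, 0, 0, 0.12], [0, 0, 0, 0, 0, 0, 0.12], [0, 0, 0, 0, 0, 0, 0.12], [0, 0, 0, 0, 0, 0, 0.1], [0, 0, 0, 0, 0, 0, 0.03]]]'|sed -n 2,6p; python3 d.py
```

```text
tool_pos: [0.6697, -0.0148, 0.0904]
tool_rot: [0.002, 0.482, 0.876, -0.0]
contact_force: [-1.8, -2.1, 5.8]
gripper_width: 0.109
grasp_force: 59.1
az 122.40312131425635 joints [-0.1326  0.2712  1.6128 -0.0013  1.2545 -0.6977] z axis [ 0.0029 -0.0016 -1.    ] t 23.9
delta [ 0.001  -0.0006  0.0024] [-0.3335  0.3393  0.1301]
tool_pos: [0.6699, -0.0148, 0.0904]
tool_rot: [0.002, 0.678, 0.735, 0.0]
contact_force: [-0.9, -2.0, 5.7]
gripper_width: 0.112
grasp_force: 71.7
az 94.59438018686022 joints [-0.1322  0.2712  1.6127 -0.0021  1.2542 -0.2117] z axis [ 0.0032 -0.0025 -1.    ] t 24.525
delta [ 0.0006 -0.0011  0.0024] [-0.3996  0.2244  1.3444]
```

Hard stop reached (torque 1.34 N m at 1.19 rad). Hold for about one second, then let go.

```bash
python3 shift.py '[[[0, 0, 0, 0, 0, 0, 0], [0, 0, 0, 0, 0, 0, 0], [0, 0, 0, 0, 0, 0, 0], [0, 0, 0, 0, 0, 0, 0], [0, 0, 0, 0, 0, 0, 0]]]'|sed -n 1,6p; python3 d.py
python3 shift.py '[[[0, 0, 0, 0, 0, 0, 0], [0, 0, 0, 0, 0, 0, 0], [1, 0, 0, 0, 0, 0, 0], [1, 0, 0, 0, 0, 0, 0], [1, 0, 0, 0, 0, 0, 0]]]'|sed -n 1,6p; python3 d.py
python3 shift.py '[[[1, 0, 0, 0, 0, 0, 0], [1, 0, 0, -0.02, 0, 0, 0], [1, 0, 0, -0.04, 0, 0, 0], [1, 0, 0, -0.06, 0, 0, 0], [1, 0, 0, -0.06, 0, 0, 0]]]'|sed -n 1,6p
```

```text
time: 25.15
tool_pos: [0.6699, -0.0148, 0.0904]
tool_rot: [0.002, 0.678, 0.735, 0.0]
contact_force: [-0.9, -2.8, 5.5]
gripper_width: 0.108
grasp_force: 70.7
az 94.6904845372066 joints [-0.1321  0.2712  1.6127 -0.0023  1.2542 -0.2133] z axis [ 0.0032 -0.0027 -1.    ] t 25.15
delta [ 0.0006 -0.0011  0.0024] [-0.4644  0.2112  1.2006]
time: 25.78
tool_pos: [0.6682, -0.0137, 0.0873]
tool_rot: [-0.001, 0.679, 0.734, -0.0]
contact_force: [0.2, 0.2, -0.7]
gripper_width: 0.742
grasp_force: 0.0
az 94.44889373355342 joints [-0.132   0.2734  1.6156  0.0005  1.2535 -0.2098] z axis [-0.0008  0.0006 -1.    ] t 25.775
delta [-0.0006  0.0004 -0.0007] [ 0.0363 -0.0018 -0.02  ]
time: 26.4
tool_pos: [0.6684, -0.0139, 0.2713]
tool_rot: [0.001, 0.679, 0.734, 0.0]
contact_force: [0.5, 0.4, 0.0]
gripper_width: 1.002
grasp_force: 0.0
```

```bash
python3 shift.py '[[[1, -0.03, 0, 0, 0, 0, 0], [1, -0.03, 0, -0.01, 0, 0, 0], [1, 0, 0, 0, 0, 0, 0]]]'|sed -n 1,3p; python3 look.py k4; python3 key.py k4
python3 - <<'E'
from h import *
from plant import manip, probe_bus, grab_frame, camera_params
np.set_printoptions(precision=4,suppress=True)
s,t=[camera_params(n) for n in("scene","top")]
I=grab_frame("scene")[:,:,::-1];T=grab_frame("top")[:,:,::-1]
cv2.imwrite("pics/s8.png",I);cv2.imwrite("pics/t8.png",T)
# standing bottle: grey cap and white body
def blob(im,p,X,r,f):
    u,v=proj(p,X).astype(int);x0,y0=u-r,v-r;m=(f(im[y0:v+r,x0:u+r].astype(int))*255).astype(np.uint8)
    c=max(cv2.findContours(m,0,1,offset=(x0,y0))[0],key=cv2.contourArea);return cv2.minAreaRect(c)
cap=lambda a:(a.max(2)<110)&(a.max(2)>55); body=lambda a:a.min(2)>125
for X in((.479,.128,.15),(.4708,-.072,.15)):
    a=blob(I,s,X,14,cap);b=blob(T,t,X,14,cap);print("cap",a,b,*tri((s,a[0]),(t,b[0])))
    print("body",blob(I,s,(X[0],X[1],.07),26,body))
for n,im,old in(("s",I,cv2.imread("pics/scene0.png")),("t",T,cv2.imread("pics/top0.png"))):
    d=cv2.morphologyEx(((cv2.absdiff(im,old).max(2)>40)*255).astype(np.uint8),cv2.MORPH_OPEN,np.ones((4,4)));print(n,[cv2.boundingRect(c) for c in cv2.findContours(d,0,1)[0]])
E
```

```text
time: 26.78
tool_pos: [0.6739, -0.0756, 0.2809]
tool_rot: [0.002, 0.68, 0.733, 0.001]
[ 0.66719534 -0.0022125   0.42364968] [273.63058574 112.93572507]
k4 ((280.24755859375, 114.9752426147461), (75.6935043334961, 14.50680923461914), 57.7243537902832) 826.0
k4 ends@.126 [0.6504 0.0082 0.126 ] [ 0.6867 -0.0372  0.126 ] az -51.34652944155592 len 0.05805922427478019 mid@.12 [ 0.6676 -0.0147  0.12  ]
cap ((369.77398681640625, 197.1027374267578), (18.843624114990234, 20.0140380859375), 20.556045532226562) ((189.80001831054688, 190.1000213623047), (13.416406631469727, 12.969194412231445), 63.43495178222656) [0.4982 0.1314 0.1617] 0.008169467073467263
body ((349.5, 197.5), (15.0, 23.0), 90.0)
cap ((281.3357849121094, 190.07664489746094), (5.126145839691162, 20.931760787963867), 19.983104705810547) ((285.5, 202.5), (27.0, 27.0), 90.0) [ 0.4737 -0.0639  0.1471] 0.006606324339998354
body ((287.14593505859375, 205.0950927734375), (19.239303588867188, 46.323204040527344), 23.629377365112305)
s [(430, 305, 4, 4), (279, 301, 5, 7), (296, 298, 4, 4), (376, 285, 7, 4), (363, 285, 10, 4), (290, 283, 8
[... 364 characters left out ...]
 26), (79, 104, 4, 4), (0, 104, 66, 59), (303, 98, 7, 21), (305, 88, 4, 6), (306, 81, 4, 6), (331, 60, 26, 44), (296, 46, 8, 16), (288, 43, 8, 15), (328, 13, 83, 58), (372, 0, 39, 27), (337, 0, 10, 11), (303, 0, 27, 79), (196, 0, 98, 211), (13, 0, 74, 68)]
t [(103, 376, 41, 44), (552, 363, 8, 16), (276, 362, 48, 22), (248, 311, 26, 57), (462, 227, 11, 21), (311, 213, 249, 207), (147, 213, 5, 4), (141, 209, 5, 14), (148, 202, 5, 6), (143, 201, 4, 6), (276, 200, 9, 23), (149, 188, 5, 6), (144, 188, 4, 4), (454, 159, 4, 4), (137, 134, 25, 43), (394, 129, 16, 25), (413, 127, 8, 5), (293, 127, 6, 15), (408, 120, 8, 4), (417, 112, 137, 96), (143, 90, 173, 292), (285, 53, 12, 6), (231, 0, 112, 89)]
```

```bash
python3 shift.py '[[[1, 0.02, 0.03, 0, 0, 0, 0], [1, 0, 0, 0, 0, 0, 0]]]'|sed -n 1,3p; python3 look.py k5
python3 - <<'E'
import pickle
from h import *
np.set_printoptions(precision=4,suppress=True)
for n in("k1","k3","k4","k5"):
  p=pickle.load(open(n+".pkl","rb"));im=cv2.imread(f"pics/{n}.png");u,v=proj(p,(.6687,-.0143,.12)).astype(int)
  for th in(20,28,36):
    x0,y0=u-55,max(v-55,0);m=((im[y0:v+55,x0:u+55].max(2)<th)*255).astype(np.uint8)
    k,l,st,_=cv2.connectedComponentsWithStats(m);i=1+st[1:,4].argmax();ys,xs=np.where(l==i)
    P=np.array([onplane(p,(x+x0,y+y0),.12)[:2] for x,y in zip(xs,ys)],np.float32)
    q=P-P.mean(0);w,V=np.linalg.eigh(q.T@q/len(q));d=V[:,1]*np.sign(V[0,1])
    rc=cv2.minAreaRect(P*1000)
    a,b=q@d,q@[-d[1],d[0]]
    # mid-line slope over the central ribbon, robust
    bins=[(a0,np.median(b[(a>a0-.004)&(a<a0+.004)])) for a0 in np.linspace(-.024,.024,7)]
    sl=np.polyfit(*zip(*bins),1)[0]
    print(n,th,len(xs),"pca az %.1f  midline %.1f"%(np.degrees(np.arctan2(d[1],d[0])),np.degrees(np.arctan2(d[1],d[0])+np.arctan(sl))),P.mean(0),"rms width %.1f mm len %.1f"%(w[0]**.5*3464,w[1]**.5*3464))
E
```

```text
time: 27.18
tool_pos: [0.7021, -0.0493, 0.2771]
tool_rot: [-0.001, 0.678, 0.735, -0.0]
[0.69566775 0.02386713 0.42008548] [239.19915945 142.89487168]
k1 20 597 pca az -15.2  midline -15.1 [ 0.6683 -0.0169] rms width 7.2 mm len 58.0
k1 28 994 pca az -15.4  midline -15.1 [ 0.6686 -0.0153] rms width 10.3 mm len 55.6
k1 36 1158 pca az -15.7  midline -15.8 [ 0.6681 -0.0159] rms width 13.6 mm len 54.0
k3 20 653 pca az -17.1  midline -19.0 [ 0.6685 -0.0125] rms width 15.0 mm len 56.4
k3 28 1053 pca az -16.3  midline -16.1 [ 0.6682 -0.0127] rms width 12.9 mm len 56.2
k3 36 1091 pca az -16.3  midline -16.2 [ 0.6684 -0.0127] rms width 13.3 mm len 56.4
k4 20 784 pca az -52.6  midline -52.5 [ 0.6684 -0.0145] rms width 8.7 mm len 56.4
k4 28 863 pca az -52.7  midline -52.7 [ 0.6683 -0.0144] rms width 9.3 mm len 56.3
k4 36 977 pca az -52.6  midline -52.7 [ 0.6678 -0.0147] rms width 11.4 mm len 54.7
k5 20 1058 pca az -53.3  midline -53.5 [ 0.6696 -0.0134] rms width 12.4 mm len 55.6
k5 28 1130 pca az -53.3  midline -53.2 [ 0.6694 -0.0133] rms width 12.8 mm len 56.0
k5 36 1180 pca az -53.3  midline -53.3 [ 0.6695 -0.0133] rms width 13.3 mm len 56.3
```

The bow has turned 37° from its start, while RUN at 0.7 rad would be 40°. Either the barrel started slightly off OFF or it was kicked back about 0.05 rad on release. I'll squeeze the bow again with the pads aligned to RUN. That takes the barrel to its stop if it is short, and otherwise only flexes the spring slightly.

```bash
python3 shift.py '[[[0.7, 0, 0, 0, 0, 0, -0.164], [0.7, 0, 0, 0, 0, 0, -0.164], [0.7, 0, 0, 0, 0, 0, -0.164], [0.7, 0, 0, 0, 0, 0, 0]]]'|sed -n 1,3p; python3 d.py
```

```text
time: 27.72
tool_pos: [0.701, -0.0515, 0.2779]
tool_rot: [-0.0, 0.481, 0.877, -0.0]
az 122.5518633152617 joints [-0.179   0.2115  1.3623 -0.0002  1.5683 -0.7472] z axis [-0.0005 -0.0001 -1.    ] t 27.725
delta [ 0.0487 -0.0071  0.1899] [ 0.0432 -0.0019  0.0023]
```

```bash
python3 shift.py '[[[0.7, 0.0487, -0.0071, 0, 0, 0, 0], [0.7, 0, 0, 0.06, 0, 0, 0], [0.7, 0, 0, 0.055, 0, 0, 0], [0.7, 0, 0, 0, 0, 0, 0]]]'|sed -n 1,4p; python3 d.py
python3 shift.py '[[[0.7, 0, 0, 0.045, 0, 0, 0], [0.7, 0, 0, 0.028, 0, 0, 0], [0.7, 0, 0, 0, 0, 0, 0]]]'| sed -n 1,5p; python3 d.py
```

```text
time: 28.22
tool_pos: [0.6651, -0.0138, 0.1565]
tool_rot: [-0.006, 0.481, 0.877, -0.002]
contact_force: [0.1, -0.4, 0.2]
az 122.54111722788842 joints [-0.1325  0.2064  1.572  -0.0001  1.3753 -0.7004] z axis [-0.012   0.0015 -0.9999] t 28.225
delta [-0.0029  0.0034  0.0685] [-0.0045  0.0164  0.0508]
time: 28.6
tool_pos: [0.669, -0.0145, 0.09]
tool_rot: [-0.001, 0.48, 0.877, -0.0]
contact_force: [-0.1, 0.2, -0.4]
gripper_width: 0.699
az 122.57947100475826 joints [-0.1327  0.2727  1.6116 -0.      1.259  -0.7013] z axis [-0.0017  0.0002 -1.    ] t 28.6
delta [ 0.0003 -0.0001  0.002 ] [ 0.0232 -0.0225 -0.0231]
```

```bash
python3 shift.py '[[[0, 0, 0, 0, 0, 0, 0], [0, 0, 0, 0, 0, 0, 0], [0, 0, 0, 0, 0, 0, 0], [0, 0, 0, 0, 0, 0, 0]]]'| sed -n 1,6p; for i in 1 2 3; do python3 shift.py '[[[0, 0, 0, 0, 0, 0, 0]]]' >/dev/null; python3 d.py; done
python3 shift.py '[[[1, 0, 0, 0, 0, 0, 0], [1, 0, 0, 0, 0, 0, 0], [1, 0, 0, 0, 0, 0, 0], [1, 0, 0, -0.03, 0, 0, 0], [1, 0, 0, -0.05, 0, 0, 0]]]'|sed -n 1,6p
python3 shift.py '[[[1, 0, 0, -0.06, 0, 0, 0], [1, 0, 0, -0.05, 0, 0, 0], [1, -0.03, 0.05, 0, 0, 0, 0], [1, 0, 0, 0, 0, 0, 0]]]'|sed -n 1,6p
python3 look.py k6
python3 - <<'E'
import pickle
from h import *
for n in("k5","k6"):
  p=pickle.load(open(n+".pkl","rb"));im=cv2.imread(f"pics/{n}.png");u,v=proj(p,(.6687,-.0143,.12)).astype(int)
  x0,y0=max(u-55,0),max(v-55,0);m=((im[y0:v+55,x0:u+55].max(2)<28)*255).astype(np.uint8)
  k,l,st,_=cv2.connectedComponentsWithStats(m);i=1+st[1:,4].argmax();ys,xs=np.where(l==i)
  P=np.array([onplane(p,(x+x0,y+y0),.12)[:2] for x,y in zip(xs,ys)]);q=P-P.mean(0);w,V=np.linalg.eigh(q.T@q/len(q));d=V[:,1]*np.sign(V[0,1])
  print(n,(u,v),len(xs),np.degrees(np.arctan2(d[1],d[0])),P.mean(0),w**.5*3464)
E
```

```text
time: 29.1
tool_pos: [0.6699, -0.0149, 0.0924]
tool_rot: [0.001, 0.48, 0.877, -0.0]
contact_force: [-2.8, -0.9, 5.5]
gripper_width: 0.11
grasp_force: 58.8
az 122.67758336426301 joints [-0.1327  0.2703  1.6102 -0.0012  1.2598 -0.7027] z axis [ 0.0011 -0.0013 -1.    ] t 29.225
delta [ 0.0011 -0.0007  0.0044] [-0.2168  0.5785  0.1271]
az 122.67447579627773 joints [-0.1328  0.2703  1.6102 -0.0013  1.2599 -0.7027] z axis [ 0.0011 -0.0014 -1.    ] t 29.35
delta [ 0.0012 -0.0006  0.0044] [-0.3117  0.6092  0.1488]
az 122.67496105133016 joints [-0.1327  0.2703  1.6102 -0.0012  1.2599 -0.7026] z axis [ 0.001  -0.0013 -1.    ] t 29.475
delta [ 0.0011 -0.0006  0.0044] [-0.2245  0.6051  0.1061]
time: 30.1
tool_pos: [0.6675, -0.0141, 0.1675]
tool_rot: [-0.003, 0.48, 0.877, -0.001]
contact_force: [1.2, 0.3, 0.0]
gripper_width: 1.002
grasp_force: 0.0
time: 30.6
tool_pos: [0.7295, -0.0126, 0.277]
tool_rot: [-0.001, 0.48, 0.877, -0.0]
contact_force: [-0.1, 0.7, -1.8]
gripper_width: 1.002
grasp_force: 0.0
[0.68991109 0.04927146 0.41999389] [214.78346463 147.5187438 ]
k5 (np.int64(245), np.int64(145)) 1130 -53.25967903971991 [ 0.66944169 -0.01326333] [12.76166168 55.95193736]
k6 (np.int64(218), np.int64(154)) 1229 -54.05492906117704 [ 0.6692631 -0.0124194] [13.91559386 56.92985683]
```

The squeeze showed about 0.13 N m, so the spring engaged and the barrel is at its RUN stop. After release the bow rests at RUN, and the robot touches nothing. Handing in.

```bash
python3 -c "
from plant import manip, probe_bus, grab_frame, camera_params
print(manip.job_done())"
```

```text
the job is handed in; nothing more can be done
None
```

The job is handed in: the fallen bottle stands upright, cap up, about where it fell, the gate is open to its stop, and the key was held at START for about a second and sprang back to RUN. I squeezed the key once more at RUN because it looked about 3° short, pushed the gate's stop with about 52 N at the fingertips, and viewed 12 pictures against the limit of 10.

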